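# Spring an access door with a catch rod

## Task

Spring open the shut steel access door with the catch rod: take the rod from its hole in the tool rack, push it through the slot in the frame and feel gently along the strip behind for the gap where the hidden catch tab lies, then press the tab until the door pops up, never leaning hard on the thin parts behind the slot. Put the rod back in the hole it came from, seated upright, leave the door standing ajar, and leave everything else where it is.

Things in the scene. Friction and masses are not known exactly. Their poses are not given: they have to be found in the camera images.
- panel: Access-door unit of primer-grey sheet steel lying face up, fixed to the bench: frame 300 (x) by 260 (y) mm, 75 mm high, with 50 mm wide flat faces round a flush door leaf 196 by 155 mm. Origin at the centre of its underside; z up, x from the latch rail (at -x, nearest the robot) to the hinge rail. Yaw varies. The one slot is in the middle of the latch rail.
- slot (a point): Middle of the slot, on the frame's top face (75 mm above the bench). Axes as the unit: slot 70 mm long along y, 12 mm wide along x, square edges, through 4 mm sheet.
- strip (a point): Point on the catch strip's top, 28 mm straight below slot; axes as there. The strip, 34 mm wide, level and rigid, runs under the whole slot except for one gap 16 mm long along y, filled by the catch tab, flat, its top 5 mm lower than the strip's. The gap's middle lies anywhere up to 24 mm either side of this point, differently on each unit, and must be found by feel.
- door (a joint): Door hinge, rad: 0 shut and flush, grows as it opens upward. The hidden tab gives way downwards on a spring from about 3.5 N; at 5 to 7 mm down (about 5 to 8 N) the door is let go, springs up and stays at about 0.3, its free edge 55 mm above the frame. After 12 mm the tab stops solid. Over 25 N from the rod on strip, tab or frame bends them.
- door_edge (a point): Middle of the door's free edge, on its top face, next to the latch rail, 29.5 mm from the slot's middle line when shut.
- rack: Bare steel tool rack fixed to the bench: plate 280 (x) by 80 (y) by 8 mm, top 110 mm above the bench, on two end plates, open below, with three round 15 mm holes along x at -90, 0 and +90 mm. Origin at the centre of the underside, z up. A tool hangs in each hole, its handle resting on the plate; which is in which varies.
- rod_handle (a point): Centre of the catch rod's handle: straight, square, black, 22 by 22 mm and 60 mm tall, standing on the rack's plate; below it a plain round steel bar of 8 mm diameter, 100 mm long, with a round nose, hangs through the hole. x and y square to the handle's flats, z up along the rod. About 0.11 kg. The only square handle in the rack.
- rod_tip (a point): Lowest point of the rod's round nose, 130 mm straight below rod_handle; axes as there.
- screwdriver: Bystander: flat-blade screwdriver hanging in a rack hole, round black waisted handle 27 mm across and 60 mm tall resting on the plate; origin at the tip of its blade, 100 mm below the handle's underside.
- awl: Bystander: scriber hanging in a rack hole, bulbous wooden handle 34 mm across and 60 mm tall resting on the plate; origin on its axis, 100 mm below the handle's underside.
- hinge: Bystander: folded butt hinge, bare steel, 89 by 42 by 8 mm, lying on the unit's left (+y) rail; origin at the centre of its underside.
- tape_measure: Bystander: tape measure on the bench, 66 by 36 by 62 mm; origin at the centre of its underside.
- hammer: Bystander: hammer lying on the bench, 260 mm long; origin below the middle of its handle, on the bench.
- clamp: Bystander: locking clamp lying on the bench, about 270 by 110 mm, 28 mm high; origin on the bench near its handles.
- primer_can: Bystander: bare metal spray can, 66 mm across and 190 mm tall; origin at the centre of its underside.
- screw_tray: Bystander: open steel tray of screws, 120 by 90 by 45 mm; origin at the centre of its underside.
There are look-alikes about, which are no part of the job. What is shaped like the part that bears rod_handle but pink or red is not meant.

How it is judged:
By the outcome, as a careful person would: the job done as asked, in the order asked, and still so for the second after the job is handed in, with the robot touching nothing.
It also fails if it takes over 72 s, if anything falls off the work surface, if the arm or the gripper's body presses on something with over 40 N, if the wrist force passes 120 N, or if a joint passes its speed limit or range.

## Robot

A 6-joint arm with a two-finger parallel gripper is mounted at the origin on the work surface. World frame = base frame: x ahead of the robot, y to its left, z up, the work surface at z = 0. Lengths are in mm, angles in rad, forces in N, time in s.
With the tool pointing down it reaches from about 275 to 750 mm from the base axis. Payload 10.2 kg.
Tool frame: the origin (TCP) lies midway between the tips of the shut fingers; the grasp point (between the pads) lies 19 mm behind it; y points along the fingers, z is the direction in which the jaws open and shut, and the axes are right-handed (so a half turn about y gives the same grasp; the last joint's range is limited). The gripper opens to 85 mm and grips with 20 to 120 N. Pads are 22 mm wide; open, the fingers measure 114 mm over their backs; the gripper's body (76 mm by 85 mm) begins 54 mm behind the grasp point. The pads swing forward as they close: fully open they stand 13 mm farther back than shut.
Start: joints at [-1.43, 0.313, 1.498, -0, 1.331, -0.223], TCP at [186.797, -490.65, 231.294] pointing down, gripper open.
Joint ranges: [-2.94, 2.94], [-0.97, 2.17], [0.19, 2.56], [-1.23, 4.37], [0.02, 3.11], [-2.88, 2.88]. Speed limits (rad/s): [2.39, 2.39, 3.01, 3.14, 3.14, 3.14].

## Interface

Orientations are given as a unit quaternion [w, x, y, z].
In Python, from rig import ctrl gives the robot as it stands.
- The arm moves only by the shell command python3 -m inch 'ROWS' [OPENING] [FORCE]. ROWS is JSON, one flat list of numbers, 6 for each row, row after row: the shift along the tool's x, y, z in cm, then the turn, a rotation vector about the tool's x, y, z in rad. A call has 1 to 8 rows; each row is the pose to reach, as a shift and turn from the pose commanded when the call began, along the tool's axes at that moment; what a row does not reach only later rows make up. A row lasts 1/12 s, in which the tool goes at most 41.7 mm and 7.16 degrees, less where a joint would pass 70% of its speed; a pose out of reach is approached as far as the arm can. A call with a gripper value outside its range is refused whole. OPENING is the gripper command: -1 is fully open, 1 is shut, values between are in proportion, set as the call begins (- or left out, the last holds). The fingers move at their own pace and stop on an object; FORCE is the grip in N (left out, the last holds). Time passes only in rows, so rows that repeat a pose let the fingers close. It gives the time, the measured TCP pose, the force and the opening at its end, in the units of the state.
- ctrl.sense(): the state, without advancing time (a new reading comes with each control period).
- ctrl.capture(name): name is "scene" or "top"; returns the picture (384x512x3 uint8, red, green, blue); there is no depth.
- ctrl.get_calibration(name): a dict with "fx", "fy", "cx", "cy" (pixels), "world_to_cam" (4x4, takes a point from world to camera coordinates). Camera axes: x right, y down, z forward; pixel columns grow to the right and rows downward; lengths in mm; the calibration is good to about 2 mm. A picture is of the moment at which its call begins. get_calibration takes no time and is no camera call.
- ctrl.finish_job(): hands the job in, once; it reports no verdict.
Trained networks look in the newest picture that a camera, given by its name, has taken for a name from the list of things; names that differ only in an ending like _2 or _b are one class to them, and where a whole thing is asked for, a point or a joint stands for the part that bears it (a point fixed in the world has none). Each returns a list of dicts, best first, with "score" (0 to 1); they miss things now and then, are a little off and sometimes report something else, mostly with a low value. They report only what shows in the picture. A call takes as long as a camera call. They do not tell look-alikes from the thing itself.
- ctrl.search_frame(thing, camera): "uv" ([column, row] in pixels, amid what is visible of it).
The state is a dict: "time_s": time; "joints": joint angles; "dq": joint speeds; "tau": joint torques, N m; "eef_pos": TCP position; "ee_rot": TCP orientation; "force": force on the tool from outside, world axes, zero at the start; "wrist_torque": the same for the moment, N m; "grip_width": opening from 0.0 (shut) to 1.0 (fully open).
Only numpy, scipy, OpenCV 4.12 (cv2) and the standard library are available. Lean on these libraries where they do the work, as an engineer would, in place of code of your own. Each camera call takes 0.05 s, during which the arm holds its last target.

## Working session

There is one attempt and no reset: what is moved stays moved. The work goes in short steps, Python scripts to look and compute and a shell command to move; the robot and the scene stay as the last step left them, time stands still between calls to the robot, and variables do not carry over. Pictures are saved under pics/ and viewed, and the job is handed in when it is done.

```bash
ls; mkdir -p pics; python3 - <<'E'
from rig import ctrl
import cv2,json
s=ctrl.sense();print({k:s[k] for k in s})
for n in("scene","top"):
    im=ctrl.capture(n);cv2.imwrite(f"pics/{n}0.png",im[:,:,::-1]);c=ctrl.get_calibration(n);print(n,c)
    for t in("rod_handle","panel","slot","rack","screwdriver","awl","door_edge","hinge","primer_can"):
        print(t,[(round(d["score"],2),[round(float(x)) for x in d["uv"]]) for d in ctrl.search_frame(t,n)][:4])
print(ctrl.sense()["time_s"])
E
```

```text
pics
{'time_s': 0.0, 'joints': array([-1.43040994e+00,  3.13450460e-01,  1.49846387e+00, -3.67472819e-06,
        1.33097648e+00, -2.23411424e-01]), 'dq': array([ 4.72607275e-04, -1.71858118e-03,  3.57038892e-04,  6.91323471e-04,
        4.97507681e-04,  3.63484026e-05]), 'tau': array([-1.57129241e-03, -4.12267721e+01, -2.59744459e+01, -2.87244438e-04,
        4.13846123e-03,  1.40860482e-05]), 'eef_pos': array([ 186.7533111 , -490.38123312,  230.72475143]), 'ee_rot': array([ 0.1279319 , -0.12789632,  0.69589933, -0.69498208]), 'force': array([-0.13767832,  0.10331615, -0.53161196]), 'wrist_torque': array([-0.00061779,  0.00747704,  0.02509014]), 'grip_width': 0.9994573528980372}
scene {'fx': 367.93927012263777, 'fy': 367.93927012263777, 'cx': 256.1118701314097, 'cy': 189.0624912993896, 'world_to_cam': array([[ 8.89460940e-01,  4.56998646e-01,  3.38739815e-03,
        -5.11868373e+02],
       [ 4.01681713e-01, -7.78218936e-01, -4.82728795e-01,
        -1.80464108e+02],
       [-2.17970268e-01,  4.30729064e-01, -8.75763345e-01,
         1.54239235e+03],
       [ 0.00000000e+00,  0.000
[... 481 characters left out ...]
'world_to_cam': array([[ 1.85867298e-02, -9.99780810e-01,  9.63664701e-03,
        -1.32059447e+01],
       [-9.90922969e-01, -1.97038086e-02, -1.32979059e-01,
         5.59313518e+02],
       [ 1.33139790e-01, -7.07752903e-03, -9.91071998e-01,
         1.10666854e+03],
       [ 0.00000000e+00,  0.00000000e+00,  0.00000000e+00,
         1.00000000e+00]])}
rod_handle [(0.64, [108, 245]), (0.58, [420, 240]), (0.51, [405, 273]), (0.49, [383, 235])]
panel [(0.88, [214, 174])]
slot [(0.96, [213, 173])]
rack [(0.61, [366, 206])]
screwdriver []
awl [(0.67, [381, 197])]
door_edge [(0.7, [208, 176]), (0.62, [173, 176])]
hinge [(0.59, [174, 173]), (0.16, [95, 150])]
primer_can [(0.57, [324, 140])]
1.0
```

```bash
python3 - <<'E'
import cv2
for n in("scene","top"):
    im=cv2.imread(f"pics/{n}0.png");cv2.imwrite(f"pics/{n}0b.png",cv2.resize(im,(800,600),interpolation=cv2.INTER_CUBIC))
E
```

```text
(no output)
```

View pics/scene0b.png

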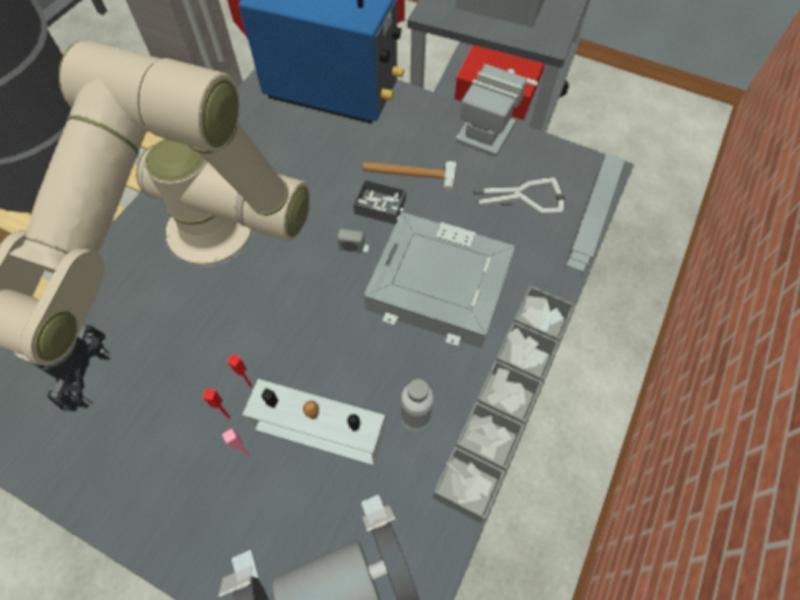

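View pics/top0b.png

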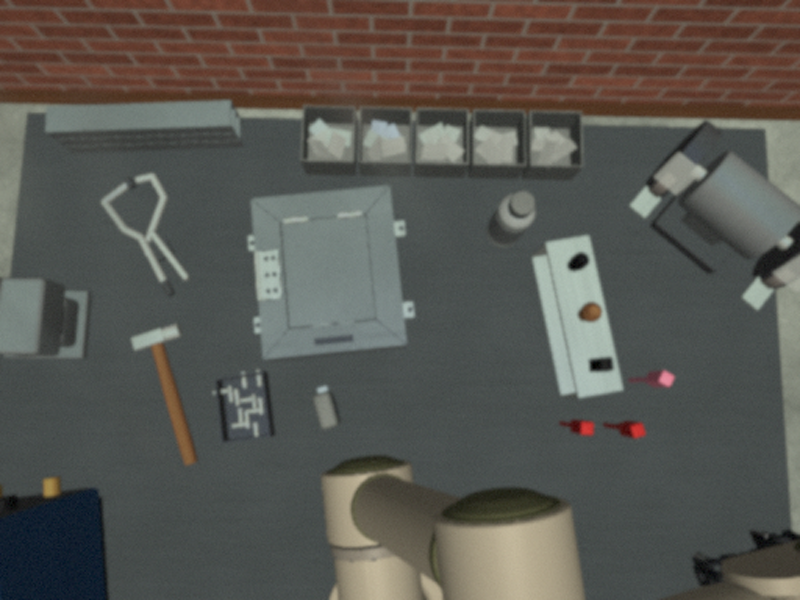

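```bash
python3 - <<'E'
import cv2,numpy as np
t=cv2.imread("pics/top0.png");s=cv2.imread("pics/scene0.png")
def z(im,x,y,w,h,k): return cv2.resize(im[y:y+h,x:x+w],None,fx=k,fy=k,interpolation=cv2.INTER_CUBIC)
cv2.imwrite("pics/zr.png",z(t,335,145,70,115,5)); cv2.imwrite("pics/zp.png",z(t,150,110,125,125,5))
cv2.imwrite("pics/zs.png",z(s,145,235,110,70,7))
a=z(t,335,145,70,115,5)
cv2.imwrite("pics/zrp.png",np.hstack([cv2.resize(a,(350,575)),z(t,155,140,110,115,4)[:575] if 0 else cv2.resize(z(t,155,115,110,115,5),(440,575))]))
E
```

```text
(no output)
```

View pics/zrp.png

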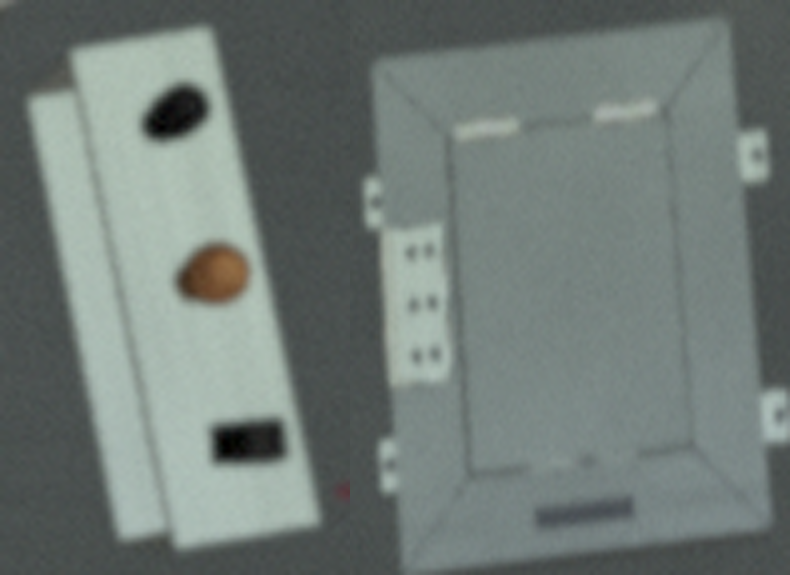

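View pics/zs.png

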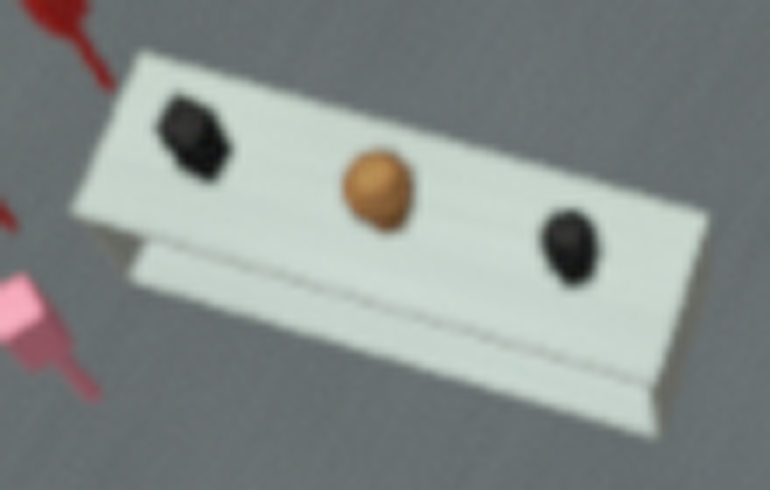

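```bash
cat > h.py <<'E'
import numpy as np,cv2
from scipy.optimize import least_squares
from scipy.spatial.transform import Rotation as R
from rig import ctrl
C={n:ctrl.get_calibration(n) for n in("scene","top")}
def proj(n,P):
    c=C[n];P=np.atleast_2d(P);q=P@c["world_to_cam"][:3,:3].T+c["world_to_cam"][:3,3]
    return np.c_[c["fx"]*q[:,0]/q[:,2]+c["cx"],c["fy"]*q[:,1]/q[:,2]+c["cy"]]
def ray(n,uv,z):
    c=C[n];M=c["world_to_cam"];o=-M[:3,:3].T@M[:3,3]
    d=M[:3,:3].T@np.array([(uv[0]-c["cx"])/c["fx"],(uv[1]-c["cy"])/c["fy"],1]);return o+d*(z-o[2])/d[2]
E
python3 - <<'E'
from h import *
# refine corners via line fits on edges: sample gradient max along normals
def refine(im,corn):
    g=cv2.GaussianBlur(cv2.cvtColor(im,cv2.COLOR_BGR2GRAY),(0,0),0.7).astype(np.float32)
    L=[];n=len(corn)
    for i in range(n):
        a,b=corn[i],corn[(i+1)%n];d=b-a;nn=np.array([-d[1],d[0]])/np.linalg.norm(d);pts=[]
        for t in np.linspace(.12,.88,60):
            o=np.arange(-2.5,2.51,.25);p=a+d*t+o[:,None]*nn
            v=cv2.remap(g,p[:,0].astype(np.float32)[None],p[:,1].astype(np.float32)[None],cv2.INTER_CUBIC)[0]
            gr=abs(np.gradient(v));k=gr.argmax()
            if 0<k<len(o)-1 and gr[k]>1: pts.append(p[k])
        pts=np.float32(pts);vx,vy,x,y=cv2.fitLine(pts,cv2.DIST_HUBER,0,.01,.01).ravel()
        L.append(np.cross([x,y,1],[x+vx,y+vy,1]))
    out=[]
    for i in range(n):
        q=np.cross(L[i-1],L[i]);out.append(q[:2]/q[2])
    return np.array(out)
top=cv2.imread("pics/top0.png");sc=cv2.imread("pics/scene0.png")
rt=np.array([(72,50),(212,27),(320,523),(178,550)])/5+[335,145]-.4
rs=np.array([(140,52),(708,215),(655,385),(72,210)])/7+[145,235]-.43
pt=np.array([(373,62),(727,20),(775,525),(405,573)])/[4,5]+[155,115]-.4
ps=np.array([(405,215),(513,246),(483,335),(366,293)])/1.5625-.2
for nm,c0,n,im,z in(("rack",rt,"top",top,110),("rack",rs,"scene",sc,110),("panel",pt,"top",top,75),("panel",ps,"scene",sc,75)):
    c=refine(im,c0); W=np.array([ray(n,u,z) for u in c])
    e=np.roll(W,-1,0)-W
    print(nm,n,"moved",np.abs(c-c0).max().round(1),"ctr",W.mean(0).round(1),"sides",np.linalg.norm(e,axis=1).round(0),"ang",np.degrees(np.arctan2(e[:,1],e[:,0])).round(1))
# slot: dark blob
for n,im,c0,r in(("top",top,(213,173),None),("scene",sc,(249,163),None)):
    g=cv2.cvtColor(im,cv2.COLOR_BGR2GRAY);u,v=c0
    w=g[v-60:v+60,u-40:u+40]
    print(n,"slot area")
    if n=="top":
        cx,cy=int(155+585/4),int(115+512/5)
    else: cx,cy=int(391/1.5625),int(254/1.5625)
    a=g[cy-12:cy+13,cx-20:cx+21].astype(float);bg=np.median(a);m=np.clip(bg-12-a,0,None)
    k,lab,st,ce=cv2.connectedComponentsWithStats((m>0).astype(np.uint8))
    i=1+st[1:,4].argmax();m[lab!=i]=0
    y,x=np.mgrid[cy-12:cy+13,cx-20:cx+21];m=np.minimum(m,20);uv=np.array([(m*x).sum(),(m*y).sum()])/m.sum()
    cc=np.cov(np.c_[x.ravel(),y.ravel()].T,aweights=m.ravel());print(uv,st[i],np.degrees(.5*np.arctan2(2*cc[0,1],cc[0,0]-cc[1,1])),ray(n,uv,75).round(1),ray(n,uv,71).round(1))
E
```

```text
rack top moved 2.4 ctr [ 543.9 -331.   110. ] sides [ 86. 281.  79. 282.] ang [ -79.5 -169.1  101.3   12.4]
rack scene moved 1.3 ctr [ 543.7 -332.4  110. ] sides [283.  78. 281.  81.] ang [  11.2  -79.  -168.1  101.8]Traceback (most recent call last):
  File "<stdin>", line 25, in <module>
  File "<stdin>", line 13, in refine
cv2.error: OpenCV(4.12.0) /io/opencv/modules/imgproc/src/linefit.cpp:618: error: (-215:Assertion failed) npoints2 >= 0 || npoints3 >= 0 in function 'fitLine'
```

```bash
python3 - <<'E'
from h import *
top=cv2.imread("pics/top0.png");sc=cv2.imread("pics/scene0.png")
pt=np.array([(373,62),(727,20),(775,525),(405,573)])/[4,5]+[155,115]-.4
ps=np.array([(405,215),(513,246),(483,335),(366,293)])/1.5625-.2
for n,c in(("top",pt),("scene",ps)):
    W=np.array([ray(n,u,75) for u in c]);e=np.roll(W,-1,0)-W
    print(n,"ctr",W.mean(0).round(1),"sides",np.linalg.norm(e,axis=1).round(0),"ang",np.degrees(np.arctan2(e[:,1],e[:,0])).round(1))
for n,im,cx,cy in(("top",top,int(155+585/4),int(115+512/5)),("scene",sc,250,163)):
    g=cv2.cvtColor(im,cv2.COLOR_BGR2GRAY)
    a=g[cy-12:cy+13,cx-20:cx+21].astype(float);bg=np.median(a);m=np.clip(bg-12-a,0,None)
    k,lab,st,ce=cv2.connectedComponentsWithStats((m>0).astype(np.uint8))
    i=1+st[1:,4].argmax();m[lab!=i]=0
    y,x=np.mgrid[cy-12:cy+13,cx-20:cx+21];m=np.minimum(m,20);uv=np.array([(m*x).sum(),(m*y).sum()])/m.sum()
    cc=np.cov(np.c_[x.ravel(),y.ravel()].T,aweights=m.ravel());d=np.linalg.eigh(cc)[1][:,1]*10
    A,B=ray(n,uv-d,75),ray(n,uv+d,75)
    print(n,uv.round(1),st[i],"slot yaw",np.degrees(np.arctan2(*(B-A)[1::-1])).round(1),ray(n,uv,75).round(1))
    # handle box
for z in (166,140,110):
    pass
hc=np.array([543.8,-331.7,0])+np.r_[-90*np.cos(np.radians(11.3)),-90*np.sin(np.radians(11.3)),0]
print("hole near",hc)
c,s=np.cos(np.radians(11.3)),np.sin(np.radians(11.3))
for n,im in(("top",top),("scene",sc)):
    im=im.copy()
    q=np.array([[x,y] for x,y in((-11,-11),(11,-11),(11,11),(-11,11))])@np.array([[c,s],[-s,c]])
    k=8;pc=proj(n,[hc+[0,0,140]])[0].astype(int);o=pc-[25,25]
    b=cv2.resize(im[o[1]:o[1]+50,o[0]:o[0]+50],None,fx=k,fy=k,interpolation=cv2.INTER_CUBIC)
    for z in(110,170):
        P=np.c_[q+hc[:2],np.full(4,z)];u=((proj(n,P)-o+.5)*k-.5).astype(int);cv2.polylines(b,[u],True,(0,255,0) if z==170 else (0,0,255),1)
    cv2.imwrite(f"pics/hd_{n}.png",b)
a=cv2.imread("pics/hd_top.png");b=cv2.imread("pics/hd_scene.png");cv2.imwrite("pics/hd.png",np.hstack([a,b]))
E
```

```text
top ctr [ 626.3 -125.8   75. ] sides [260. 297. 263. 298.] ang [ -83.2 -174.    97.     5.5]
scene ctr [623.7 123.   75. ] sides [284. 260. 291. 247.] ang [   7.7  -83.4 -174.8   95. ]Traceback (most recent call last):
  File "<stdin>", line 12, in <module>
ValueError: attempt to get argmax of an empty sequence
```

```bash
python3 - <<'E'
from h import *
top=cv2.imread("pics/top0.png");sc=cv2.imread("pics/scene0.png")
pt=np.array([(23,62),(377,20),(425,525),(55,573)])/[4,5]+[155,115]-.4
ps=np.array([(405,215),(513,246),(483,335),(366,293)])/1.5625-.2
for n,c in(("top",pt),("scene",ps)):
    W=np.array([ray(n,u,75) for u in c]);e=np.roll(W,-1,0)-W
    print(n,"ctr",W.mean(0).round(1),"sides",np.linalg.norm(e,axis=1).round(0),"ang",np.degrees(np.arctan2(e[:,1],e[:,0])).round(1))
for n,im,cx,cy in(("top",top,int(155+235/4),int(115+512/5)),("scene",sc,250,163)):
    g=cv2.cvtColor(im,cv2.COLOR_BGR2GRAY)
    a=g[cy-12:cy+13,cx-20:cx+21].astype(float);bg=np.median(a);m=np.clip(bg-15-a,0,None)
    k,lab,st,ce=cv2.connectedComponentsWithStats((m>0).astype(np.uint8))
    i=1+st[1:,4].argmax();m[lab!=i]=0
    y,x=np.mgrid[cy-12:cy+13,cx-20:cx+21];m=np.minimum(m,40);uv=np.array([(m*x).sum(),(m*y).sum()])/m.sum()
    cc=np.cov(np.c_[x.ravel(),y.ravel()].T,aweights=m.ravel());d=np.linalg.eigh(cc)[1][:,1]*10
    A,B=ray(n,uv-d,75),ray(n,uv+d,75)
    print(n,uv.round(1),st[i],"slot yaw",np.degrees(np.arctan2(*(B-A)[1::-1])).round(1),ray(n,uv,75).round(1))
hc=np.array([543.8,-331.7,0])+np.r_[-90*np.cos(np.radians(11.3)),-90*np.sin(np.radians(11.3)),0]
print("hole near",hc)
c,s=np.cos(np.radians(11.3)),np.sin(np.radians(11.3))
for n,im in(("top",top),("scene",sc)):
    im=im.copy()
    q=np.array([[x,y] for x,y in((-11,-11),(11,-11),(11,11),(-11,11))])@np.array([[c,s],[-s,c]])
    k=8;pc=proj(n,[hc+[0,0,140]])[0].astype(int);o=pc-[25,25]
    b=cv2.resize(im[o[1]:o[1]+50,o[0]:o[0]+50],None,fx=k,fy=k,interpolation=cv2.INTER_CUBIC)
    for z in(110,170):
        P=np.c_[q+hc[:2],np.full(4,z)];u=((proj(n,P)-o+.5)*k-.5).astype(int);cv2.polylines(b,[u],True,(0,255,0) if z==170 else (0,0,255),1)
    cv2.imwrite(f"pics/hd_{n}.png",b)
a=cv2.imread("pics/hd_top.png");b=cv2.imread("pics/hd_scene.png");cv2.imwrite("pics/hd.png",np.hstack([a,b]))
s=ctrl.sense();print(R.from_quat(np.roll(s["ee_rot"],-1)).as_matrix().round(3))
E
```

```text
top ctr [621.2 124.8  75. ] sides [258. 297. 261. 298.] ang [ -83.1 -172.3   97.     7.2]
scene ctr [623.7 123.   75. ] sides [284. 260. 291. 247.] ang [   7.7  -83.4 -174.8   95. ]
top [216.2 227.2] [  0  18  41   7 202] slot yaw 94.0 [465.8 101.2  75. ]
scene [237.  161.4] [  0   0  20  25 346] slot yaw -79.2 [446.6  89.1  75. ]
hole near [ 455.54468073 -349.33515298    0.        ]
[[-0.935  0.     0.356]
 [-0.356  0.    -0.935]
 [-0.    -1.    -0.   ]]
```

View pics/hd.png

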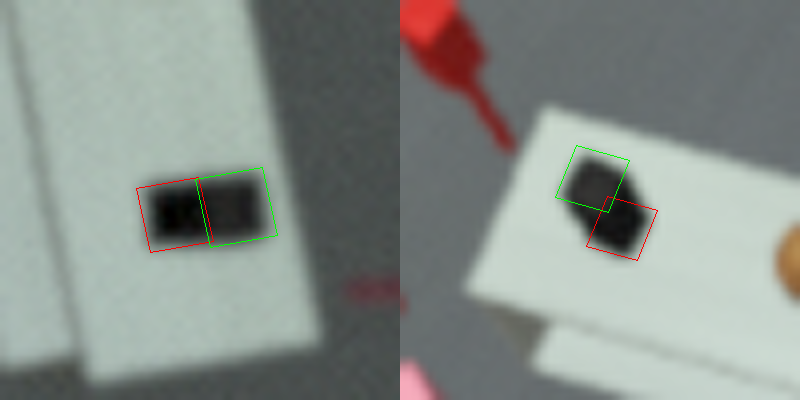

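```bash
cat > slot.py <<'E'
from h import *
def rectpts(c,yaw,hx,hy,z):
    a,s=np.cos(yaw),np.sin(yaw);q=np.array([(-hx,-hy),(hx,-hy),(hx,hy),(-hx,hy)])
    return np.c_[q@np.array([[a,s],[-s,a]])+c,np.full(4,z)]
def render(n,polys,o,sz,k=8,blur=0.8):
    m=np.zeros((sz[1]*k,sz[0]*k),np.uint8)
    for P in polys:
        u=np.round((proj(n,P)-o+.5)*k-.5).astype(np.int32);cv2.fillConvexPoly(m,cv2.convexHull(u),255)
    m=cv2.resize(m,sz,interpolation=cv2.INTER_AREA).astype(np.float32)/255
    return cv2.GaussianBlur(m,(0,0),blur)
E
python3 - <<'E'
from slot import *
from scipy.optimize import minimize
I={"top":cv2.imread("pics/top0.png"),"scene":cv2.imread("pics/scene0.png")}
def fit(f,p0,wins,cams,step):
    D={}
    for n in cams:
        o,sz=wins[n];D[n]=cv2.cvtColor(I[n],cv2.COLOR_BGR2GRAY)[o[1]:o[1]+sz[1],o[0]:o[0]+sz[0]].astype(np.float32)
    def cost(p):
        t=0
        for n in cams:
            m=render(n,f(p),np.array(wins[n][0]),wins[n][1]);A=np.c_[np.ones(m.size),m.ravel()]
            r=np.linalg.lstsq(A,D[n].ravel(),rcond=None);t+=r[1][0]/D[n].var()/m.size
        return t
    sim=np.array([p0]+[np.array(p0)+np.eye(len(p0))[i]*step[i] for i in range(len(p0))])
    r=minimize(cost,p0,method="Nelder-Mead",options=dict(initial_simplex=sim,xatol=.02,fatol=1e-5,maxiter=400));return r.x.round(3),round(r.fun,3)
def hand(p): return [np.r_[rectpts(p[:2],p[2],11,11,110),rectpts(p[:2],p[2],11,11,170)]]
hc=np.array([455.5,-349.3])
W={n:(tuple((proj(n,[np.r_[hc,140]])[0]-[9,8]).astype(int)),(19,17)) for n in I}
for cams in(["top"],["scene"],["top","scene"]): print("handle",cams,fit(hand,[*hc,.15],W,cams,[3,3,.15]))
def sl(p): return [rectpts(p[:2],p[2],6,35,75)]
sc=ray("top",(213.4,217),75)[:2];print(sc)
W={n:(tuple((proj(n,[np.r_[sc,75]])[0]-[16,7]).astype(int)),(33,15)) for n in ["top"]}
W["scene"]=(tuple((proj("scene",[np.r_[sc,75]])[0]-[7,10]).astype(int)),(15,21))
for cams in(["top"],["scene"],["top","scene"]): print("slot",cams,fit(sl,[*sc,.12],W,cams,[3,3,.1]))
b=[cv2.resize(I[n][W[n][0][1]:W[n][0][1]+W[n][1][1],W[n][0][0]:W[n][0][0]+W[n][1][0]],(390,300),interpolation=cv2.INTER_NEAREST) for n in I]
cv2.imwrite("pics/sl.png",np.hstack(b))
print("can",ray("top",(333,131),190))
E
```

```text
handle ['top'] (array([ 4.55293e+02, -3.48975e+02,  9.00000e-02]), np.float64(0.082))
handle ['scene'] (array([ 4.56175e+02, -3.49963e+02,  1.36000e-01]), np.float64(0.143))
handle ['top', 'scene'] (array([ 4.55383e+02, -3.49327e+02,  9.90000e-02]), np.float64(0.234))
[494.38203289 109.95160093]
slot ['top'] (array([4.93888e+02, 1.10803e+02, 1.27000e-01]), np.float64(0.113))
slot ['scene'] (array([4.94060e+02, 1.08846e+02, 1.32000e-01]), np.float64(0.731))
slot ['top', 'scene'] (array([4.94002e+02, 1.10307e+02, 1.21000e-01]), np.float64(0.848))
can [ 715.86780059 -205.26205352  190.        ]
```

View pics/sl.png

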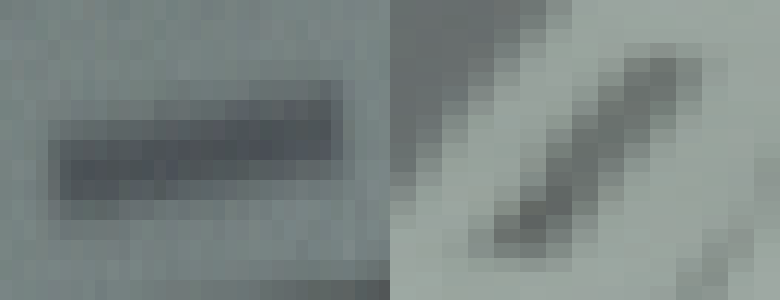

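```bash
cat > to.py <<'E'
# usage: to.py x y z jawdeg  -> shift (cm) & turn about tool y from measured pose
import sys;from h import *
s=ctrl.sense();M=R.from_quat(np.roll(s["ee_rot"],-1)).as_matrix()
x,y,z,j=map(float,sys.argv[1:5])
a=np.radians(j);T=np.c_[[0,0,0],[0,0,-1],[np.cos(a),np.sin(a),0]].astype(float);T[:,0]=np.cross(T[:,1],T[:,2])
print("shift cm",((M.T@(np.array([x,y,z])-s["eef_pos"]))/10).round(3),"rotvec",R.from_matrix(M.T@T).as_rotvec().round(4))
print("t",s["time_s"],s["eef_pos"].round(2),"F",s["force"].round(2),"T",s["wrist_torque"].round(3),"g",round(s["grip_width"],3))
E
python3 to.py 455.4 -349.3 200 -84.3; python3 -m inch --help | head -5; ls -la
```

```text
shift cm [-30.131   3.13   -3.652] rotvec [ 0.      0.2643 -0.    ]
t 1.0 [ 186.8  -490.65  231.29] F [0.21 0.35 0.19] T [-0.018  0.07  -0.005] g 1.0
total 24
drwxr-xr-x  3 agent agent 4096 Dec  7 09:26 .
drwxr-xr-x 23 root  root  4096 Dec  7 09:23 ..
-rw-r--r--  1 agent agent  541 Dec  7 09:24 h.py
drwxr-xr-x  2 agent agent 4096 Dec  7 09:25 pics
-rw-r--r--  1 agent agent  508 Dec  7 09:25 slot.py
-rw-r--r--  1 agent agent  570 Dec  7 09:26 to.pyinvalid input: not JSON, or not a number
```

```bash
python3 -m inch '[-4,0.5,-0.5,0,0.04,0, -8,1,-1,0,0.08,0, -12,1.5,-1.5,0,0.12,0, -16,2,-2,0,0.16,0, -20,2.5,-2.5,0,0.2,0, -24,3,-3,0,0.264,0, -28,3.13,-3.5,0,0.264,0, -30.13,3.13,-3.65,0,0.264,0]' -1; python3 -m inch '[0,0,0,0,0,0, 0,0,0,0,0,0]'; python3 to.py 455.4 -349.3 123 -84.3
```

```text
time_s: 1.67
eef_pos: [458.3, -346.6, 199.5]
ee_rot: [0.036, -0.036, 0.707, -0.706]
force: [-0.2, 0.1, 0.5]
grip_width: 0.998
time_s: 1.83
eef_pos: [456.0, -348.7, 199.7]
ee_rot: [0.036, -0.036, 0.706, -0.706]
force: [-0.1, 0.3, -0.2]
grip_width: 0.997
shift cm [0.066 7.671 0.056] rotvec [0.0002 0.0024 0.0004]
t 1.8333 [ 456.03 -348.69  199.71] F [-0.08  0.3  -0.25] T [ 0.004  0.011 -0.061] g 0.997
```

```bash
python3 -m inch '[0,2.5,0,0,0,0, 0,5,0,0,0,0, 0,7,0,0,0,0, 0,7.65,0,0,0,0, 0,7.65,0,0,0,0, 0,7.65,0,0,0,0]'; python3 to.py 455.4 -349.3 123 -84.3; python3 - <<'E'
from h import *
im=ctrl.capture("scene")[:,:,::-1];a=cv2.resize(im[215:315,120:270],None,fx=5,fy=5,interpolation=cv2.INTER_CUBIC);cv2.imwrite("pics/g1.png",a)
E
```

```text
time_s: 2.33
eef_pos: [455.2, -350.1, 124.5]
ee_rot: [-0.035, 0.035, -0.706, 0.707]
force: [0.2, -0.1, 0.3]
grip_width: 1.001
shift cm [-0.03   0.146 -0.08 ] rotvec [-0.0009 -0.0006 -0.0006]
t 2.3333 [ 455.18 -350.12  124.46] F [ 0.22 -0.05  0.33] T [-0.061 -0.038  0.061] g 1.001
```

View pics/g1.png

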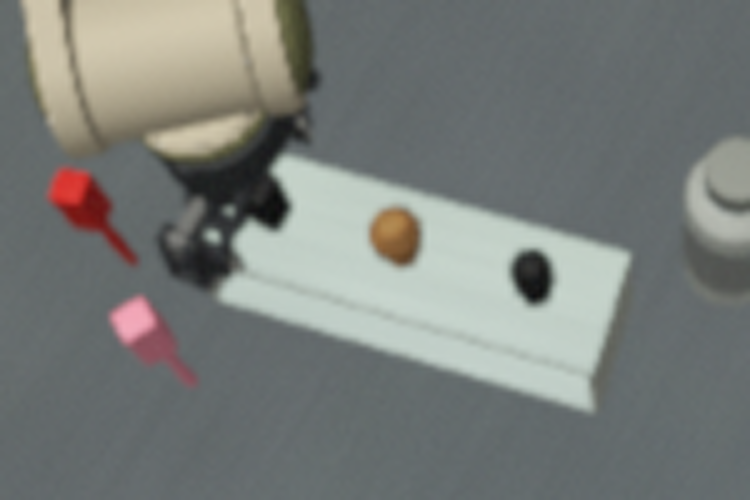

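Fingers straddle the near (square) handle at the plate's near end (≈ (265,205) in the zoom); awl and screwdriver untouched. Closing.

```bash
python3 -m inch '[0,0,0,0,0,0, 0,0,0,0,0,0, 0,0,0,0,0,0, 0,0,0,0,0,0, 0,0,0,0,0,0, 0,0,0,0,0,0, 0,0,0,0,0,0, 0,0,0,0,0,0]' 1 80; python3 -m inch '[0,0,0,0,0,0, 0,0,0,0,0,0]';python3 to.py 455.4 -349.3 123 -84.3
```

```text
time_s: 3.05
eef_pos: [455.5, -349.4, 123.8]
ee_rot: [-0.035, 0.035, -0.706, 0.706]
force: [-0.6, 1.5, 4.6]
grip_width: 0.241
time_s: 3.22
eef_pos: [455.5, -349.4, 123.8]
ee_rot: [-0.035, 0.035, -0.706, 0.706]
force: [-0.6, 0.8, 4.9]
grip_width: 0.246
shift cm [ 0.006  0.082 -0.014] rotvec [-0.0004  0.0004 -0.0003]
t 3.2167 [ 455.47 -349.44  123.82] F [-0.62  0.77  4.9 ] T [ 0.134  0.257 -0.004] g 0.246
```

```bash
python3 -m inch '[0,-1,0,0,0,0, 0,-3,0,0,0,0, 0,-6,0,0,0,0, 0,-9.5,0,0,0,0, 0,-13,0,0,0,0, 0,-13,0,0,0,0, 0,-13,0,0,0,0]';python3 to.py 494 110.3 230 -82.8; python3 - <<'E'
from h import *
im=ctrl.capture("scene")[:,:,::-1];a=cv2.resize(im[195:315,120:270],None,fx=5,fy=5,interpolation=cv2.INTER_CUBIC);cv2.imwrite("pics/g2.png",a)
E
```

```text
time_s: 3.8
eef_pos: [455.7, -349.6, 255.1]
ee_rot: [-0.036, 0.035, -0.705, 0.707]
force: [-0.4, -0.0, -2.3]
grip_width: 0.243
shift cm [ -8.394   2.412 -45.382] rotvec [-0.0026 -0.0258 -0.0019]
t 3.8 [ 455.69 -349.57  255.14] F [-0.43 -0.03 -2.34] T [ 0.007  0.07  -0.045] g 0.243
```

View pics/g2.png

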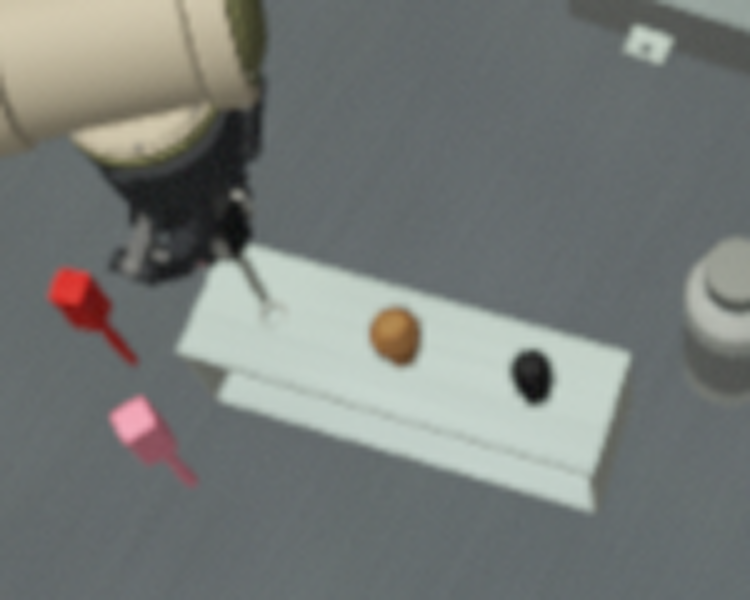

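```bash
python3 -m inch '[-0.6,0,-3.5,0,0,0, -1.3,0,-7,0,0,0, -2,0,-11,0,0,0, -2.7,0,-15,0,0,0, -3.4,0,-19,0,0,0, -4.1,0,-23,0,-0.01,0, -4.8,0,-27,0,-0.02,0, -5.6,0,-30,0,-0.026,0]' >/dev/null; python3 -m inch '[-0.7,0.5,-4,0,0,0, -1.4,1,-8,0,0,0, -2.1,2,-12,0,0,0, -2.79,2.4,-15.38,0,0,0, -2.79,2.4,-15.38,0,0,0, -2.79,2.4,-15.38,0,0,0]';python3 to.py 494 110.3 200 -82.8; python3 - <<'E'
from h import *
o=[]
for n,(x,y) in(("top",(165,170)),("scene",(195,100))):
    im=ctrl.capture(n)[:,:,::-1];cv2.imwrite(f"pics/s3_{n}.png",im);o.append(cv2.resize(im[y:y+100,x:x+100],None,fx=4,fy=4,interpolation=cv2.INTER_CUBIC))
cv2.imwrite("pics/g3.png",np.hstack(o))
E
```

```text
time_s: 5.02
eef_pos: [488.6, 112.2, 227.6]
ee_rot: [0.044, -0.047, 0.706, -0.706]
force: [-0.2, -1.1, -0.9]
grip_width: 0.251
shift cm [-0.52   2.762  0.262] rotvec [0.0004 0.0033 0.0039]
t 5.0167 [488.62 112.23 227.64] F [-0.23 -1.08 -0.87] T [-0.05   0.003 -0.048] g 0.251
```

View pics/g3.png

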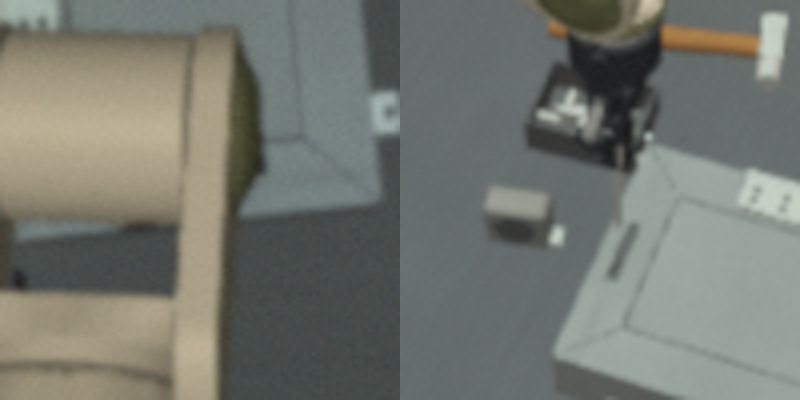

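```bash
python3 -m inch '[-0.2,1.5,0.1,0,0,0, -0.2,2.5,0.1,0,0,0, -0.2,2.5,0.1,0,0,0, -0.2,2.5,0.1,0,0,0, -0.2,2.5,0.1,0,0,0]';python3 to.py 494 110.3 195 -82.8; python3 - <<'E'
from h import *
im=ctrl.capture("scene")[:,:,::-1];cv2.imwrite(f"pics/s4.png",im)
s=ctrl.sense();p=s["eef_pos"]
M=R.from_quat(np.roll(s["ee_rot"],-1)).as_matrix();ax=M[:,1];print(ax.round(4))
T=p+ax*113.8;B=p+ax*14
u=proj("scene",[T,B]);print(T,u)
k=10;o=np.array([225,125]);a=cv2.resize(im[125:185,225:290],None,fx=k,fy=k,interpolation=cv2.INTER_CUBIC)
q=np.round((u-o+.5)*k-.5).astype(int);cv2.line(a,tuple(map(int,q[0])),tuple(map(int,q[1])),(0,0,255),1)
cv2.imwrite("pics/g4.png",a)
E
```

```text
time_s: 5.53
eef_pos: [491.9, 109.6, 204.9]
ee_rot: [-0.044, 0.044, -0.706, 0.706]
force: [0.8, 0.0, -1.0]
grip_width: 0.243
shift cm [-0.216  0.994 -0.04 ] rotvec [-0.0001 -0.0007 -0.0005]
t 5.5333 [491.91 109.64 204.94] F [ 0.75  0.01 -1.03] T [-0.004  0.048 -0.025] g 0.243
[ 8.e-04 -0.e+00 -1.e+00]
[492.041474   109.77031637  91.26741012] [[249.88307193 159.60026837]
 [249.54382935 144.15395343]]
```

View pics/g4.png

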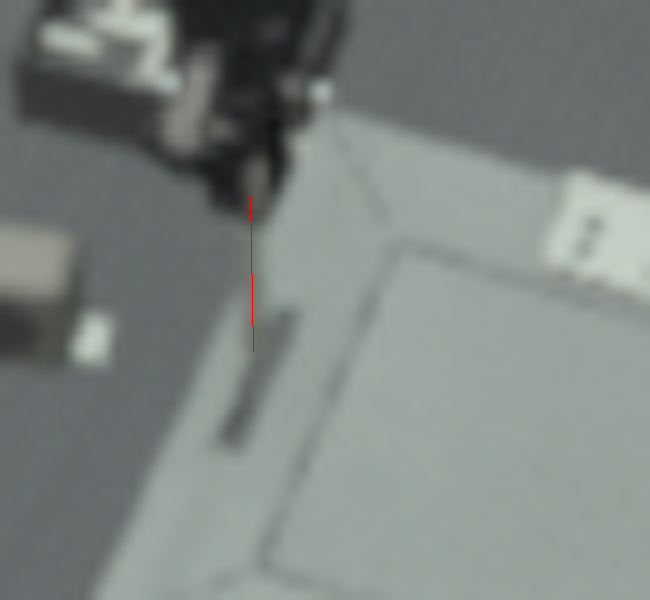

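```bash
python3 -m inch '[-0.216,0.5,-0.04,0,0,0, -0.216,1.2,-0.04,0,0,0, -0.216,1.3,-0.04,0,0,0, -0.216,1.3,-0.04,0,0,0, -0.216,1.3,-0.04,0,0,0]';python3 to.py 494 110.3 186 -82.8; 
```

```text
time_s: 6.0
eef_pos: [493.8, 110.8, 191.4]
ee_rot: [0.044, -0.045, 0.706, -0.706]
force: [-0.4, 0.5, -1.1]
grip_width: 0.249
shift cm [-0.017  0.54   0.054] rotvec [0.0001 0.0002 0.0003]
t 6.0 [493.77 110.81 191.4 ] F [-0.35  0.53 -1.12] T [-0.006 -0.005  0.014] g 0.249
```

```bash
python3 -m inch '[0,0.1,0,0,0,0, 0,0.2,0,0,0,0, 0,0.3,0,0,0,0, 0,0.4,0,0,0,0, 0,0.4,0,0,0,0]';python3 to.py 494 110.3 170 -82.8; 
```

```text
time_s: 6.42
eef_pos: [493.7, 110.8, 187.3]
ee_rot: [0.044, -0.045, 0.706, -0.706]
force: [0.3, -0.2, -0.6]
grip_width: 0.249
shift cm [-0.021  1.73   0.049] rotvec [0.     0.0001 0.0003]
t 6.4167 [493.73 110.76 187.3 ] F [ 0.31 -0.2  -0.63] T [ 0.011  0.035 -0.009] g 0.249
```

```bash
python3 -m inch '[0,0.1,0,0,0,0, 0,0.2,0,0,0,0, 0,0.3,0,0,0,0, 0,0.3,0,0,0,0]';python3 to.py 494 110.3 180 -82.8; python3 -m inch '[0,0.1,0,0,0,0, 0,0.2,0,0,0,0, 0,0.3,0,0,0,0, 0,0.4,0,0,0,0, 0,0.4,0,0,0,0]';python3 to.py 494 110.3 170 -82.8;
```

```text
time_s: 6.75
eef_pos: [493.7, 110.8, 184.3]
ee_rot: [0.044, -0.045, 0.706, -0.706]
force: [-0.2, -0.2, -0.8]
grip_width: 0.245
shift cm [-0.024  0.426  0.051] rotvec [0.     0.0002 0.0004]
t 6.75 [493.7  110.78 184.26] F [-0.17 -0.21 -0.83] T [-0.005 -0.052 -0.022] g 0.245
time_s: 7.17
eef_pos: [493.7, 110.8, 180.2]
ee_rot: [0.044, -0.045, 0.706, -0.706]
force: [-0.8, 0.7, -1.1]
grip_width: 0.244
shift cm [-0.023  1.025  0.05 ] rotvec [0.0001 0.0001 0.0004]
t 7.1667 [493.71 110.77 180.25] F [-0.79  0.74 -1.14] T [0.007 0.    0.024] g 0.244
```

```bash
python3 -m inch '[0,0.4,0,0,0,0, 0,0.8,0,0,0,0, 0,1.2,0,0,0,0, 0,1.6,0,0,0,0, 0,1.6,0,0,0,0]';python3 to.py 494 110.3 160 -82.8; python3 -m inch '[0,0.05,0,0,0,0, 0,0.1,0,0,0,0, 0,0.15,0,0,0,0, 0,0.2,0,0,0,0, 0,0.2,0,0,0,0]';python3 to.py 494 110.3 160 -82.8;
```

```text
time_s: 7.58
eef_pos: [493.4, 110.8, 163.5]
ee_rot: [0.044, -0.045, 0.706, -0.706]
force: [-0.0, -0.2, -1.0]
grip_width: 0.25
shift cm [-0.058  0.347  0.055] rotvec [0.0002 0.0001 0.0017]
t 7.5833 [493.36 110.77 163.47] F [-0.04 -0.19 -1.03] T [ 0.046 -0.02   0.005] g 0.25
time_s: 8.0
eef_pos: [493.8, 110.8, 162.5]
ee_rot: [-0.044, 0.044, -0.706, 0.706]
force: [-0.1, 0.5, -1.5]
grip_width: 0.248
shift cm [-0.012  0.251  0.049] rotvec [-0.      0.0002 -0.0001]
t 8.0 [493.82 110.77 162.51] F [-0.14  0.48 -1.47] T [ 0.035  0.001 -0.002] g 0.248
```

```bash
python3 -m inch '[0,0.05,0,0,0,0, 0,0.1,0,0,0,0, 0,0.1,0,0,0,0]';python3 -m inch '[0,0.05,0,0,0,0, 0,0.1,0,0,0,0, 0,0.1,0,0,0,0]';
```

```text
time_s: 8.25
eef_pos: [493.8, 110.8, 161.4]
ee_rot: [0.044, -0.044, 0.706, -0.706]
force: [-0.2, 0.2, -0.9]
grip_width: 0.25
time_s: 8.5
eef_pos: [493.8, 110.8, 160.4]
ee_rot: [0.044, -0.045, 0.706, -0.706]
force: [-1.0, -0.9, -0.4]
grip_width: 0.249
```

```bash
python3 -m inch '[0,0.03,0,0,0,0, 0,0.06,0,0,0,0, 0,0.06,0,0,0,0]';
```

```text
time_s: 8.75
eef_pos: [493.8, 110.8, 159.8]
ee_rot: [0.044, -0.044, 0.706, -0.706]
force: [0.3, 0.4, -1.0]
grip_width: 0.25
```

```bash
python3 -m inch '[0,0.03,0,0,0,0, 0,0.06,0,0,0,0, 0,0.06,0,0,0,0]';
```

```text
time_s: 9.0
eef_pos: [493.9, 110.7, 159.3]
ee_rot: [-0.045, 0.044, -0.706, 0.706]
force: [-0.9, -0.9, -1.7]
grip_width: 0.245
```

```bash
python3 -m inch '[0,0.03,0,0,0,0, 0,0.06,0,0,0,0, 0,0.06,0,0,0,0]';
```

```text
time_s: 9.25
eef_pos: [493.9, 110.6, 158.7]
ee_rot: [-0.045, 0.044, -0.706, 0.706]
force: [-0.0, -0.9, -0.4]
grip_width: 0.251
```

```bash
python3 -m inch '[0,0.03,0,0,0,0, 0,0.06,0,0,0,0, 0,0.06,0,0,0,0]';
```

```text
time_s: 9.5
eef_pos: [493.9, 110.6, 158.2]
ee_rot: [-0.045, 0.044, -0.706, 0.706]
force: [0.1, -2.3, 0.6]
grip_width: 0.243
```

Lateral push in −y while sinking past the strip level: the nose is on the gap's +y edge; the gap centre should be ~4 mm toward −y (tool +z).

```bash
python3 -m inch '[0,-0.2,0,0,0,0, 0,-0.2,0.2,0,0,0, 0,-0.2,0.4,0,0,0, 0,-0.2,0.42,0,0,0, 0,-0.2,0.42,0,0,0, 0,-0.1,0.42,0,0,0, 0,0,0.42,0,0,0, 0,0,0.42,0,0,0]'; python3 -m inch '[0,0.05,0,0,0,0, 0,0.05,0,0,0,0]'
```

```text
time_s: 10.17
eef_pos: [494.2, 106.7, 157.8]
ee_rot: [0.044, -0.045, 0.706, -0.706]
force: [0.2, 0.8, -1.3]
grip_width: 0.249
time_s: 10.33
eef_pos: [494.3, 106.6, 157.5]
ee_rot: [0.044, -0.045, 0.706, -0.706]
force: [0.1, -0.6, -2.1]
grip_width: 0.25
```

```bash
python3 -m inch '[0,0.05,0,0,0,0, 0,0.1,0,0,0,0, 0,0.1,0,0,0,0]'
```

```text
time_s: 10.58
eef_pos: [494.3, 106.6, 156.5]
ee_rot: [0.044, -0.044, 0.706, -0.706]
force: [-0.2, 0.0, -1.2]
grip_width: 0.248
```

```bash
python3 -m inch '[0,0.04,0,0,0,0, 0,0.08,0,0,0,0, 0,0.08,0,0,0,0]'
```

```text
time_s: 10.83
eef_pos: [494.3, 106.6, 155.7]
ee_rot: [-0.044, 0.044, -0.706, 0.706]
force: [0.7, 0.3, -1.2]
grip_width: 0.247
```

```bash
python3 -m inch '[0,0.04,0,0,0,0, 0,0.08,0,0,0,0, 0,0.08,0,0,0,0]'
```

```text
time_s: 11.08
eef_pos: [494.5, 106.6, 155.3]
ee_rot: [-0.045, 0.044, -0.706, 0.706]
force: [-1.2, 0.1, 2.4]
grip_width: 0.249
```

Contact at tip ≈ 41.5 mm, matching the tab level. Pressing in small steps.

```bash
python3 -m inch '[0,0.05,0,0,0,0, 0,0.1,0,0,0,0, 0,0.1,0,0,0,0]'
```

```text
time_s: 11.33
eef_pos: [494.3, 106.6, 154.1]
ee_rot: [-0.044, 0.044, -0.706, 0.706]
force: [-1.0, -0.1, 3.9]
grip_width: 0.252
```

```bash
python3 -m inch '[0,0.05,0,0,0,0, 0,0.1,0,0,0,0, 0,0.1,0,0,0,0]'
```

```text
time_s: 11.58
eef_pos: [494.2, 106.6, 152.9]
ee_rot: [-0.044, 0.045, -0.706, 0.706]
force: [-2.2, -0.5, 3.6]
grip_width: 0.245
```

```bash
python3 -m inch '[0,0.05,0,0,0,0, 0,0.1,0,0,0,0, 0,0.1,0,0,0,0]'
```

```text
time_s: 11.83
eef_pos: [494.1, 106.6, 151.8]
ee_rot: [-0.044, 0.045, -0.706, 0.706]
force: [-2.6, -0.5, 3.6]
grip_width: 0.246
```

```bash
python3 -m inch '[0,0.05,0,0,0,0, 0,0.1,0,0,0,0, 0,0.1,0,0,0,0]'
```

```text
time_s: 12.08
eef_pos: [494.1, 106.6, 150.8]
ee_rot: [0.044, -0.045, 0.706, -0.706]
force: [-3.0, -0.3, 3.8]
grip_width: 0.246
```

```bash
python3 -m inch '[0,0.05,0,0,0,0, 0,0.1,0,0,0,0, 0,0.1,0,0,0,0]'
```

```text
time_s: 12.33
eef_pos: [494.1, 106.6, 149.8]
ee_rot: [0.044, -0.045, 0.706, -0.706]
force: [-3.7, -0.5, 1.1]
grip_width: 0.247
```

```bash
python3 -m inch '[0,0.05,0,0,0,0, 0,0.1,0,0,0,0, 0,0.1,0,0,0,0]'
```

```text
time_s: 12.58
eef_pos: [494.8, 106.7, 149.1]
ee_rot: [0.045, -0.044, 0.706, -0.706]
force: [-2.1, 0.9, 3.2]
grip_width: 0.25
```

```bash
python3 - <<'E'
from h import *
im=ctrl.capture("scene")[:,:,::-1]
cv2.imwrite("pics/g5.png",cv2.resize(im[110:230,225:335],None,fx=5,fy=5,interpolation=cv2.INTER_CUBIC))
E
```

```text
(no output)
```

View pics/g5.png

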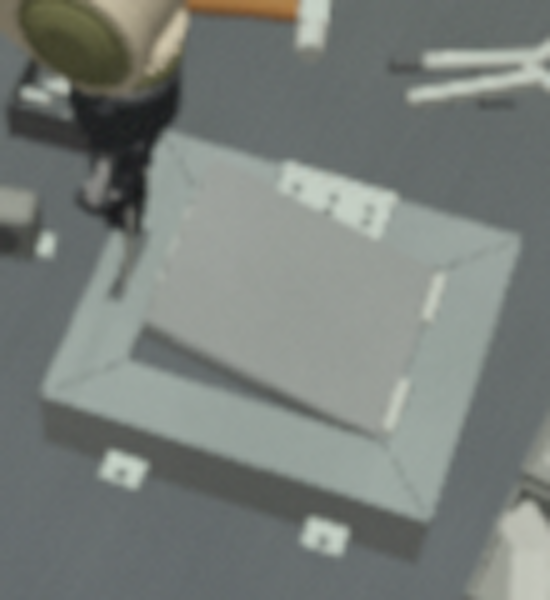

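The door has sprung open: raised leaf, with its dark side gap at about (200,360) in the zoom. Withdrawing the rod straight up.

```bash
python3 -m inch '[0.03,-0.4,0,0,0,0, 0.06,-1,0,0,0,0, 0.06,-2,0,0,0,0, 0.06,-3.5,0,0,0,0, 0.06,-5.5,0,0,0,0, 0.06,-8,0,0,0,0, 0.06,-10.5,0,0,0,0, 0.06,-10.5,0,0,0,0]'; python3 -m inch '[0,0,0,0,0,0]'; python3 to.py 455.5 -349.4 255 -84.3
```

```text
time_s: 13.3
eef_pos: [495.2, 106.5, 259.3]
ee_rot: [-0.047, 0.042, -0.705, 0.706]
force: [0.5, 0.4, -1.0]
grip_width: 0.251
time_s: 13.38
eef_pos: [494.0, 106.5, 255.2]
ee_rot: [-0.045, 0.044, -0.706, 0.706]
force: [-0.0, -0.6, -2.6]
grip_width: 0.246
shift cm [9.5430e+00 1.5000e-02 4.4748e+01] rotvec [-0.0004  0.0264 -0.0024]
t 13.3833 [494.01 106.52 255.2 ] F [-0.03 -0.59 -2.57] T [0.006 0.019 0.004] g 0.246
```

```bash
python3 -m inch '[0.8,0,3.7,0,0,0, 1.6,0,7.5,0,0,0, 2.4,0,11.3,0,0,0, 3.2,0,15.1,0,0,0, 4,0,18.9,0,0,0, 4.8,0,22.7,0,0.01,0, 5.6,0,26.5,0,0.02,0, 6.4,0,30,0,0.026,0]' >/dev/null; python3 -m inch '[0.8,0,3.7,0,0,0, 1.6,0,7.4,0,0,0, 2.4,0,11.1,0,0,0, 3.14,0,14.75,0,0,0, 3.14,0,14.75,0,0,0, 3.14,0,14.75,0,0,0, 3.14,0,14.75,0,0,0, 3.14,0,14.75,0,0,0]';python3 to.py 455.5 -349.4 238 -84.3; python3 - <<'E'
from h import *
o=[]
for n,(x,y) in(("top",(335,170)),("scene",(130,210))):
    im=ctrl.capture(n)[:,:,::-1];cv2.imwrite(f"pics/s6_{n}.png",im);o.append(cv2.resize(im[y:y+100,x:x+100],None,fx=4,fy=4,interpolation=cv2.INTER_CUBIC))
cv2.imwrite("pics/g6.png",np.hstack(o))
E
```

```text
time_s: 14.72
eef_pos: [451.5, -347.9, 253.6]
ee_rot: [0.035, -0.036, 0.707, -0.706]
force: [0.4, 0.1, -1.3]
grip_width: 0.242
shift cm [-0.387  1.556  0.189] rotvec [0.0011 0.0014 0.0005]
t 14.7167 [ 451.47 -347.92  253.56] F [ 0.37  0.12 -1.31] T [ 0.062 -0.008 -0.021] g 0.242
```

View pics/g6.png

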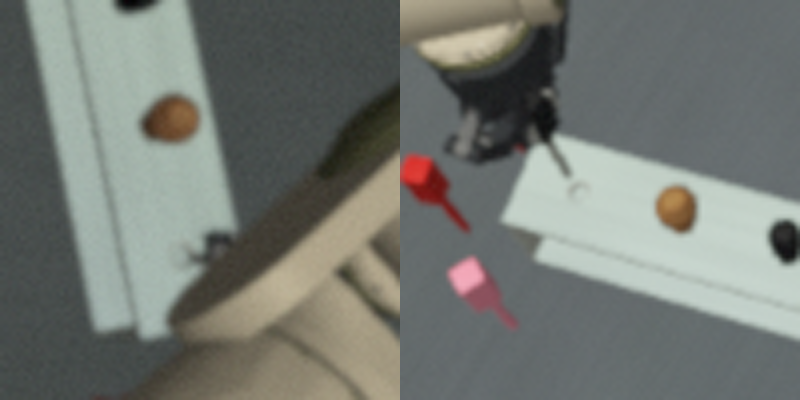

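```bash
python3 -m inch '[-0.38,0.4,0.18,0,0,0, -0.38,0.9,0.18,0,0,0, -0.38,0.9,0.18,0,0,0, -0.38,0.9,0.18,0,0,0, -0.38,0.9,0.18,0,0,0]';python3 to.py 455.5 -349.4 230 -84.3
```

```text
time_s: 15.23
eef_pos: [455.3, -350.3, 245.0]
ee_rot: [0.035, -0.035, 0.706, -0.706]
force: [0.8, -0.6, -1.6]
grip_width: 0.246
shift cm [-0.028  1.497 -0.092] rotvec [0.0001 0.0005 0.0001]
t 15.2333 [ 455.31 -350.35  244.97] F [ 0.83 -0.62 -1.59] T [-0.039  0.012 -0.041] g 0.246
```

```bash
python3 -m inch '[-0.02,0.6,-0.08,0,0,0, -0.02,1.2,-0.08,0,0,0, -0.02,1.8,-0.08,0,0,0, -0.02,1.8,-0.08,0,0,0, -0.02,1.8,-0.08,0,0,0]';python3 to.py 455.5 -349.4 217 -84.3
```

```text
time_s: 15.65
eef_pos: [455.3, -349.5, 226.5]
ee_rot: [0.035, -0.035, 0.706, -0.706]
force: [0.4, -0.4, -0.7]
grip_width: 0.25
shift cm [-0.024  0.952 -0.01 ] rotvec [0.0007 0.0003 0.0006]
t 15.65 [ 455.28 -349.53  226.52] F [ 0.41 -0.44 -0.72] T [ 0.009 -0.014  0.047] g 0.25
```

```bash
python3 -m inch '[0,0.2,0,0,0,0, 0,0.4,0,0,0,0, 0,0.6,0,0,0,0, 0,0.8,0,0,0,0, 0,0.8,0,0,0,0]';python3 to.py 455.5 -349.4 126 -84.3
```

```text
time_s: 16.07
eef_pos: [455.3, -349.5, 218.5]
ee_rot: [0.035, -0.035, 0.706, -0.706]
force: [-0.3, 0.0, -1.7]
grip_width: 0.251
shift cm [-2.200e-02  9.253e+00 -2.000e-03] rotvec [0.0006 0.0003 0.0004]
t 16.0667 [ 455.32 -349.5   218.53] F [-0.32  0.04 -1.65] T [ 0.023  0.013 -0.032] g 0.251
```

In the hole (tip ≈5 mm below the plate top, no force). Lower on.

```bash
python3 -m inch '[0,1,0,0,0,0, 0,2,0,0,0,0, 0,3,0,0,0,0, 0,4,0,0,0,0, 0,4,0,0,0,0]'; python3 -m inch '[0,1,0,0,0,0, 0,2.2,0,0,0,0, 0,3.4,0,0,0,0, 0,4.4,0,0,0,0, 0,4.9,0,0,0,0, 0,4.9,0,0,0,0]';python3 to.py 455.5 -349.4 124 -84.3
```

```text
time_s: 16.48
eef_pos: [454.7, -348.9, 176.2]
ee_rot: [0.034, -0.036, 0.707, -0.705]
force: [-0.8, 0.1, -2.3]
grip_width: 0.248
time_s: 16.98
eef_pos: [455.1, -349.3, 128.8]
ee_rot: [0.035, -0.036, 0.707, -0.706]
force: [-0.8, 0.5, -2.1]
grip_width: 0.247
shift cm [-0.037  0.483  0.015] rotvec [0.0015 0.0003 0.001 ]
t 16.9833 [ 455.13 -349.29  128.83] F [-0.83  0.55 -2.09] T [ 0.015  0.021 -0.025] g 0.247
```

```bash
python3 -m inch '[-0.03,0.1,0,0,0,0, -0.03,0.2,0,0,0,0, -0.03,0.25,0,0,0,0, -0.03,0.25,0,0,0,0]'; python3 -m inch '[0,0.05,0,0,0,0, 0,0.1,0,0,0,0, 0,0.1,0,0,0,0]'
```

```text
time_s: 17.32
eef_pos: [455.8, -349.7, 127.8]
ee_rot: [-0.035, 0.035, -0.706, 0.706]
force: [0.5, -0.0, -1.7]
grip_width: 0.248
time_s: 17.57
eef_pos: [455.7, -349.6, 126.5]
ee_rot: [0.035, -0.035, 0.706, -0.706]
force: [0.8, 1.4, -0.6]
grip_width: 0.245
```

```bash
python3 -m inch '[0,0.04,0,0,0,0, 0,0.08,0,0,0,0, 0,0.08,0,0,0,0]'
```

```text
time_s: 17.82
eef_pos: [455.7, -349.6, 125.6]
ee_rot: [0.035, -0.035, 0.706, -0.706]
force: [-0.3, -0.6, -1.3]
grip_width: 0.247
```

```bash
python3 -m inch '[0,0.04,0,0,0,0, 0,0.08,0,0,0,0, 0,0.08,0,0,0,0]'
```

```text
time_s: 18.07
eef_pos: [455.7, -349.6, 124.8]
ee_rot: [0.035, -0.035, 0.706, -0.706]
force: [0.2, 0.1, -1.4]
grip_width: 0.25
```

```bash
python3 -m inch '[0,0.04,0,0,0,0, 0,0.08,0,0,0,0, 0,0.08,0,0,0,0]'
```

```text
time_s: 18.32
eef_pos: [455.7, -349.6, 124.0]
ee_rot: [0.035, -0.035, 0.706, -0.706]
force: [1.1, -0.6, -0.9]
grip_width: 0.25
```

```bash
python3 -m inch '[0,0.04,0,0,0,0, 0,0.04,0,0,0,0]';python3 -m inch '[0,0.03,0,0,0,0, 0,0.03,0,0,0,0]'
```

```text
time_s: 18.48
eef_pos: [455.7, -349.6, 123.9]
ee_rot: [-0.035, 0.035, -0.706, 0.706]
force: [-0.2, 0.9, 0.3]
grip_width: 0.246
time_s: 18.65
eef_pos: [455.8, -349.6, 123.8]
ee_rot: [-0.035, 0.035, -0.706, 0.706]
force: [-0.5, 2.0, 3.9]
grip_width: 0.25
```

Seated on the plate. Release and rise.

```bash
python3 -m inch '[0,0,0,0,0,0, 0,0,0,0,0,0, 0,0,0,0,0,0, 0,0,0,0,0,0, 0,0,0,0,0,0, 0,0,0,0,0,0, 0,0,0,0,0,0, 0,0,0,0,0,0]' -1; python3 -m inch '[0,-1,0,0,0,0, 0,-3,0,0,0,0, 0,-6,0,0,0,0, 0,-9,0,0,0,0, 0,-11,0,0,0,0, 2,-11,2,0,0,0, 5,-11,5,0,0,0, 8,-11,8,0,0,0]';  python3 -m inch '[4,0,2,0,0,0, 8,0,4,0,0,0, 12,0,6,0,0,0, 16,0,7,0,0,0, 16,0,7,0,0,0, 16,0,7,0,0,0]'; python3 - <<'E'
from h import *
for n in("top","scene"):
    im=ctrl.capture(n)[:,:,::-1];cv2.imwrite(f"pics/f_{n}.png",im);cv2.imwrite(f"pics/fb_{n}.png",cv2.resize(im,(800,600),interpolation=cv2.INTER_CUBIC))
E
```

```text
time_s: 19.32
eef_pos: [455.7, -349.6, 123.4]
ee_rot: [0.035, -0.035, 0.706, -0.706]
force: [0.1, 0.1, 0.6]
grip_width: 0.994
time_s: 19.98
eef_pos: [384.6, -436.5, 234.8]
ee_rot: [-0.036, 0.036, -0.706, 0.707]
force: [1.1, -0.7, -0.5]
grip_width: 1.005
time_s: 20.48
eef_pos: [230.5, -522.6, 234.0]
ee_rot: [-0.034, 0.034, -0.706, 0.706]
force: [0.2, 0.2, -0.8]
grip_width: 1.0
```

View pics/fb_top.png

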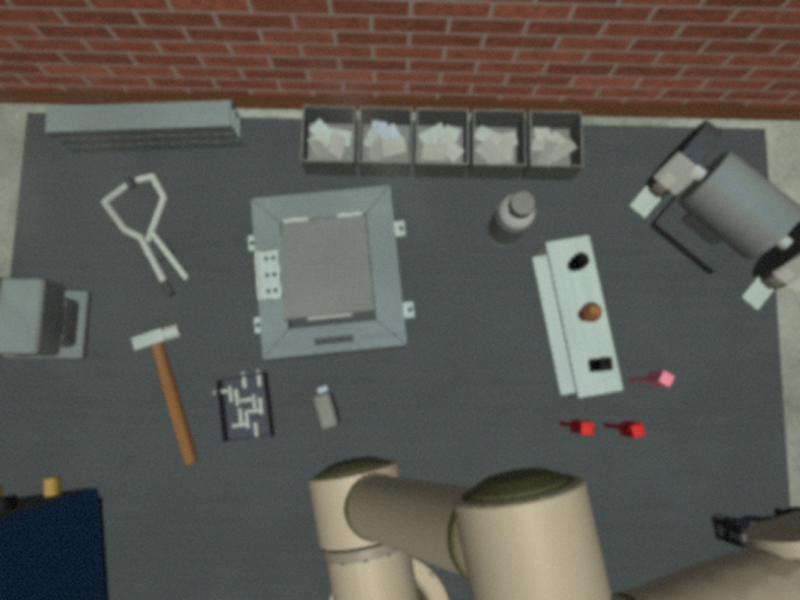

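View pics/fb_scene.png

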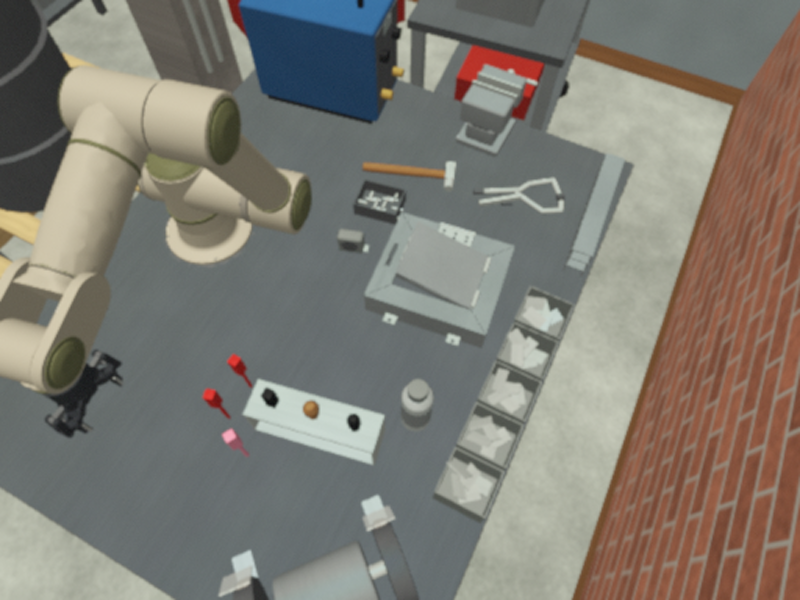

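Both views show the door ajar (top view leaf edge at about (335,315)), the square handle back upright in its hole at (600,364), and everything else unmoved. A difference check, then I'll hand in.

```bash
python3 - <<'E'
from h import *
a=cv2.imread("pics/top0.png");b=cv2.imread("pics/f_top.png")
d=cv2.absdiff(cv2.GaussianBlur(a,(0,0),1),cv2.GaussianBlur(b,(0,0),1)).max(2)>25
k,l,st,c=cv2.connectedComponentsWithStats(d.astype(np.uint8));print([list(map(int,s)) for s in st[1:] if s[4]>4])
print(ctrl.sense()["time_s"],ctrl.finish_job())
E
```

```text
[[185, 198, 55, 12, 271], [242, 292, 16, 10, 62], [209, 297, 6, 4, 10], [252, 298, 11, 10, 79], [295, 299, 75, 19, 687], [203, 302, 15, 5, 39], [220, 303, 20, 44, 233], [198, 307, 30, 46, 584], [277, 310, 114, 74, 2848], [456, 324, 56, 26, 540], [284, 335, 34, 49, 1217], [273, 339, 8, 23, 129], [471, 340, 41, 30, 775], [253, 353, 4, 3, 8], [209, 355, 10, 20, 128], [427, 355, 71, 29, 784], [264, 358, 23, 26, 199], [489, 371, 23, 9, 157], [265, 376, 5, 8, 23], [212, 378, 4, 6, 18], [394, 379, 13, 5, 54]]
the job is handed in; nothing more can be done
20.5833 None
```

The door is open and standing ajar, the rod is back upright in the hole it came from, and the job was handed in at 20.6 s.

- **Finding the tab:** I put the rod through the slot without touching its edges. The gap's +y edge pushed the nose sideways, so I moved about 4 mm toward −y and met the tab at its expected height. The strongest net force I read at the rod was about 5 N. These are readings at the end of each move, so a brief higher peak between them is possible.
- **Pressing:** The tab gave way over about 6 mm and the door sprang up.
- **Returning the rod:** It went back into the same hole and seated at the height it was taken from, 123.8 mm at the TCP both times.
- **Last checks:** Both camera views showed the door ajar and the black square handle upright. Comparing the top view before and after, the only changes were at the door and the arm. No check failed. I judged the door's opening by eye and did not measure its angle.

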